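# Find the oil filler cap that threads and screw it home

## Task

The oil filler neck on the cylinder head is open. Try the look-alike caps from the steel parts tray on it until you find the one whose thread takes, and screw that one clockwise until it sits fully home on the neck. Leave the caps that do not fit standing upright in the tray, let go of everything, and do not knock or shift anything else on the bench.

Things in the scene. Friction and masses are not known exactly. Their poses are not given: they have to be found in the camera images.
- head: aluminium cylinder head with grey cam cover, fixed, on two battens: 178 mm deep (its x) by 366 mm long (its y), cover top 178 mm up; coil packs rise to 203 mm, the black oil separator box at its -y end to 253 mm, the thin lifting eye at its +y end to 210 mm. Origin: on the bench under its middle
- filler: the open oil filler on the head, fixed: a tube 38 mm across (48 over its outside threads) that rises 34 mm from a bright metal collar 74 mm across and leans 35 degrees from vertical to the head's -x side. Origin: centre of the tube's rim, about 217 mm above the bench; z: along the tube, outwards; x: square to it, pointing uphill to the head's +x side
- home (a point): point on the filler's axis 28.5 mm below its rim, same axes: here lies the origin of a cap that is fully home (its ceiling on the rim). The thread is quick and right-handed (clockwise, looking down the tube, screws on), with two or three starts, which differs from start to start; a whole turn lowers a cap 36 or 48 mm
- mark (a point): yellow mark on the collar, 45 degrees anticlockwise of the filler's x axis looking down the tube. With its dot over the mark the right cap slips on to 8.5 mm (36 mm a turn) or 11.5 mm (48 mm a turn) above home; about 85 degrees clockwise from there brings it home. There a wrong cap stops 17 to 24 mm above home; turned, it binds over 12 mm too high, and lifts off once turned back
- cap_a: black screw cap, 64 mm across, 54 mm high, 60 to 130 g, open below; a grip bar on its flat top (top 32.5 mm up) is 60 mm long (along its x), 14 thick, 21 high, with an orange dot at the +x end. Origin: centre of the open rim, z up. The three caps look alike; inside, lugs (one under the dot) differ. Only one cap fits, and which one differs from start to start
- cap_b: black screw cap, 64 mm across, 54 mm high, 60 to 130 g, open below; a grip bar on its flat top (top 32.5 mm up) is 60 mm long (along its x), 14 thick, 21 high, with an orange dot at the +x end. Origin: centre of the open rim, z up. The three caps look alike; inside, lugs (one under the dot) differ. Only one cap fits, and which one differs from start to start
- cap_c: black screw cap, 64 mm across, 54 mm high, 60 to 130 g, open below; a grip bar on its flat top (top 32.5 mm up) is 60 mm long (along its x), 14 thick, 21 high, with an orange dot at the +x end. Origin: centre of the open rim, z up. The three caps look alike; inside, lugs (one under the dot) differ. Only one cap fits, and which one differs from start to start
- tray: open steel parts tray, fixed, 200 mm (its x) by 280 mm (its y), walls 26 mm high and 4 mm thick, floor 4 mm above the bench. Origin: centre of its underside. The three caps stand in it, open end down
- socket: steel deep socket standing in the tray, 36 mm across, 80 mm high; origin at the centre of its foot. Bystander
- plug: spark plug lying in the tray, 81 mm long, 21 mm across; origin under its middle. Bystander
- spray: spray can, 66 mm across, 200 mm high, standing; origin at the centre of its foot. Bystander
- oil: blue oil bottle, 84 mm across, 220 mm high, standing; origin at the centre of its foot. Bystander
- grease: grease jar, 90 mm across, 75 mm high, standing; origin at the centre of its foot. Bystander
- wrench: steel wrench lying on the bench along its x, 220 mm long; origin under its middle. Bystander
- driver: screwdriver lying on the bench along its x, 200 mm long; origin under its middle. Bystander
- brush: brush lying on the bench along its x, 200 mm long; origin under its middle. Bystander

How it is judged:
By the outcome, as a careful person would: the job done as asked, in the order asked, and still so for the second after the job is handed in, with the robot touching nothing.
It also fails if it takes over 72 s, if anything falls off the work surface, if the arm or the gripper's body presses on something with over 40 N, if the wrist force passes 120 N, or if a joint passes its speed limit or range.

## Robot

A 7-joint arm with a two-finger parallel gripper is mounted at the origin on the work surface. World frame = base frame: x ahead of the robot, y to its left, z up, the work surface at z = 0. Lengths are in m, angles in rad, forces in N, time in s.
With the tool pointing down it reaches from about 0.425 to 0.95 m from the base axis. Payload 4.7 kg.
Tool frame: the origin (TCP) lies at the very end of the fingers, on their centre line; the grasp point (between the pads) lies 19 mm behind it; z points along the fingers, y is the line along which they close (so a half turn about z gives the same grasp; the last joint's range is limited). The gripper opens to 87 mm and grips with 3 to 60 N. Pads are 19 mm wide; open, the fingers measure 117 mm over their backs; the gripper's body (75 mm by 190 mm) begins 51 mm behind the grasp point.
Start: joints at [1.176, 0.469, -0.049, 1.532, 0.024, 1.141, -0.082], TCP at [0.241, -0.63, 0.223] pointing down, gripper open.
Joint ranges: [-2.59, 2.59], [-0.33, 1.99], [-1.39, 1.29], [0.1, 2.45], [-1.04, 4.18], [0.21, 1.99], [-2.66, 2.66]. Speed limits (rad/s): [2.57, 2.57, 3.14, 3.14, 3.14, 3.14, 3.14].

## Interface

Orientations are given as a rotation vector (axis times angle).
In Python, from workcell import arm gives the robot as it stands.
- The arm moves only by the shell command python3 shift.py 'ROWS' [FORCE]. ROWS is a JSON list of rows, 1 to 12 of them, each of 7 numbers: a rotation vector rx, ry, rz in rad, then dx, dy, dz in m, then the finger opening in m; each row is the pose to reach, as a shift and turn from the pose commanded when the command began, along the tool's axes at that moment; what a row does not reach only later rows make up. A row lasts 1/10 s, in which the tool goes at most 0.05 m and 0.15 rad, less where a joint would pass 70% of its speed; a pose out of reach is approached as far as the arm can. The fingers move at their own pace and stop on an object; FORCE is the grip in N (left out, the last holds). Time passes only in rows, so rows that do not move let the fingers close. It prints the time, the measured TCP pose, the force, the opening and the grip force at its end.
- arm.state(): the state, without advancing time (a new reading comes with each control period).
- arm.get_image(name): name is "scene" or "top"; returns the picture (384x512x3 uint8, blue, green, red); there is no depth.
- arm.camera_params(name): a dict with "fx", "fy", "cx", "cy" (pixels), "k1" (the pictures are not rectified: a ray, as slopes to the right and down, at radius r is drawn at 1 + k1 r^2 times it, then the intrinsics apply), "position" and "rotation" of the camera in the world. Camera axes: x right, y down, z forward; pixel columns grow to the right and rows downward; lengths in m; the calibration is good to about 2 mm. A picture is of the moment at which its call begins. camera_params takes no time and is no camera call.
- arm.close_job(): hands the job in; it is judged then, once.
The state is a dict: "clock": time; "q": joint angles; "joint_vel": joint speeds; "joint_torque": joint torques, N m; "eef_pos": TCP position; "tool_rot": TCP orientation; "ft_force": force on the tool from outside, world axes, zero at the start; "ft_torque": the same for the moment, N m; "gripper_width": finger opening in m; "gripper_force": force on a finger pad.
Only numpy, scipy, OpenCV 4.12 (cv2) and the standard library are available. Lean on these libraries where they do the work, as an engineer would, in place of code of your own. Each camera call takes 0.05 s, during which the arm holds its last target. There are 200 camera calls.

## Working session

There is one attempt and no reset: what is moved stays moved. The work goes in short steps, Python scripts to look and compute and a shell command to move; the robot and the scene stay as the last step left them, time stands still between calls to the robot, and variables do not carry over. Pictures are saved under pics/ and viewed, at most 11 in all, crops included, and the job is handed in when it is done.

```bash
ls; mkdir -p pics; python3 - <<'E'
from workcell import arm
import cv2
print(arm.state())
for n in("scene","top"):
    p=arm.camera_params(n);print(n,p)
    cv2.imwrite(f"pics/{n}0.png",cv2.resize(arm.get_image(n),(800,600),interpolation=cv2.INTER_CUBIC))
E
```

```text
pics
shift.py
workcell.py
{'clock': 0.0, 'q': array([ 1.17609534,  0.46943537, -0.04859206,  1.53370532,  0.02411819,
        1.14096479, -0.08230806]), 'joint_vel': array([ 0.00120481, -0.00164603,  0.00057655, -0.00154749, -0.00187922,
       -0.00113024,  0.00049332]), 'joint_torque': array([-1.00106615e-04, -5.07974339e+01, -8.09026812e-02, -2.36152411e+01,
       -6.12651813e-02,  3.79601517e-02,  2.01427911e-04]), 'eef_pos': array([ 0.24123559, -0.62978166,  0.22149868]), 'tool_rot': array([-3.08733830e+00, -5.71103773e-01,  6.84970459e-04]), 'ft_force': array([ 0.89437101, -0.50070913, -1.04133271]), 'ft_torque': array([0.01569491, 0.00346692, 0.02464204]), 'gripper_force': 0.0, 'gripper_width': 0.08702772714659474}
scene {'fx': 449.7226855893629, 'fy': 449.7226855893629, 'cx': 252.35275611600332, 'cy': 186.15091529908446, 'k1': -0.037079782159793, 'position': array([1.29446314, 0.88619508, 1.00523584]), 'rotation': array([-0.86597694, -2.39337158,  1.2079888 ])}
top {'fx': 494.58908227149715, 'fy': 494.58908227149715, 'cx': 263.15380540498296, 'cy': 197.5216283853969, 'k1': -0.0238364905333618, 'position': array([0.38543542, 0.01645477, 1.8832437 ]), 'rotation': array([-2.20886933,  2.15500576, -0.0828708 ])}
```
View pics/top0.png

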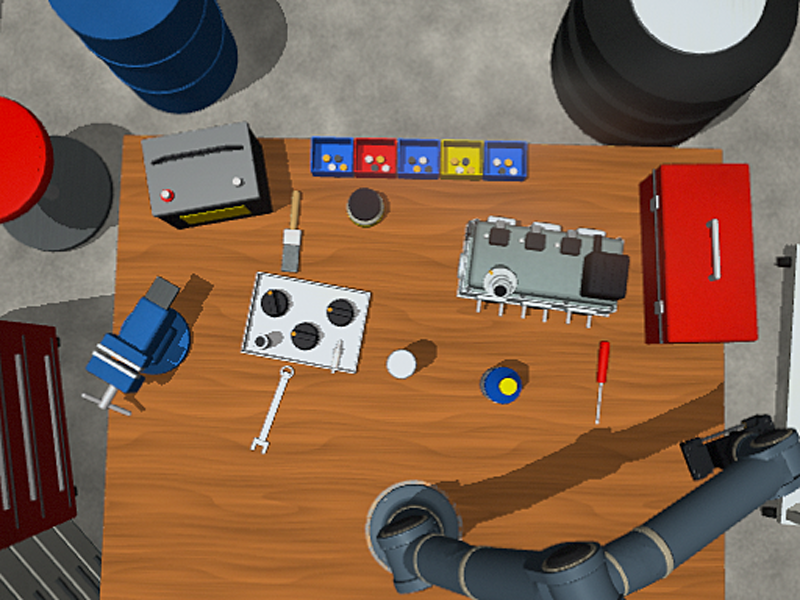

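View pics/scene0.png

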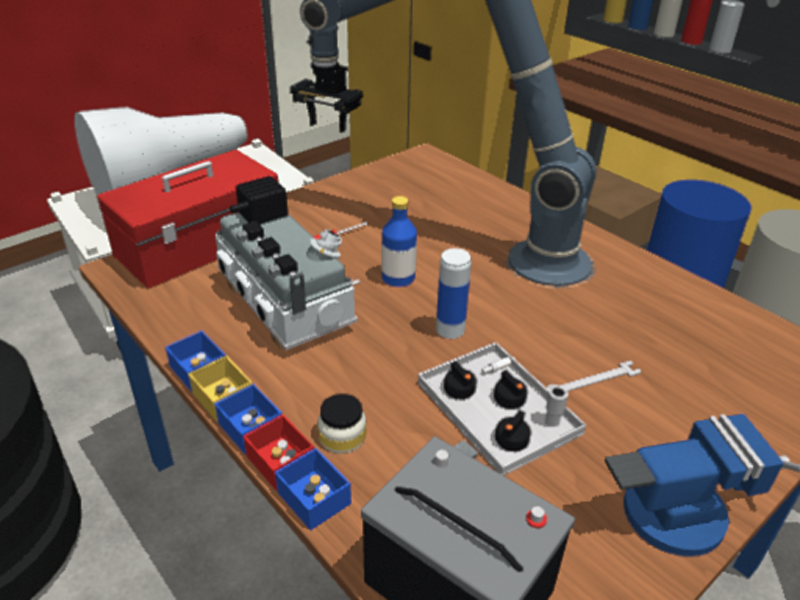

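The top view shows the tray at about (305,322), with caps at (275,303), (341,312) and (305,335). The filler is at about (500,285). The scene view shows the same caps at (460,381), (511,388) and (513,432). Next I'll zoom in for accurate pixel positions.

```bash
cat > h.py <<'E'
import numpy as np,cv2
from workcell import arm
from scipy.spatial.transform import Rotation as R
def ray(n,uv):
    p=arm.camera_params(n);K=np.array([[p['fx'],0,p['cx']],[0,p['fy'],p['cy']],[0,0,1]])
    s=cv2.undistortPoints(np.array([[uv]],float),K,np.array([p['k1'],0,0,0.]))[0,0]
    d=R.from_rotvec(p['rotation']).apply([*s,1]);return p['position'],d
def atz(n,uv,z):
    o,d=ray(n,uv);return o+d*(z-o[2])/d[2]
def proj(n,X):
    p=arm.camera_params(n);K=np.array([[p['fx'],0,p['cx']],[0,p['fy'],p['cy']],[0,0,1]])
    Ri=R.from_rotvec(p['rotation']).inv();
    return cv2.projectPoints(np.atleast_2d(np.array(X,float)),Ri.as_rotvec(),Ri.apply(-p['position']),K,np.array([p['k1'],0,0,0.]))[0][:,0]
def tri(u1,u2):
    o1,d1=ray('top',u1);o2,d2=ray('scene',u2)
    s=np.linalg.lstsq(np.c_[d1,-d2],o2-o1,rcond=None)[0];a=o1+s[0]*d1;b=o2+s[1]*d2
    return (a+b)/2,np.linalg.norm(a-b)
def tile(crops,out,imgs=None):
    T=[]
    for n,x,y,w,h in crops:
        im=(imgs or {}).get(n);im=arm.get_image(n) if im is None else im
        T.append(cv2.resize(im[y:y+h,x:x+w],(400,300),interpolation=cv2.INTER_CUBIC))
    while len(T)%2 or not T:T.append(T[0]*0)
    cv2.imwrite(out,np.vstack([np.hstack(T[i:i+2]) for i in range(0,len(T),2)]))
E
python3 - <<'E'
from h import *
I={n:arm.get_image(n) for n in('top','scene')}
for n in I: cv2.imwrite(f'pics/raw_{n}.png',I[n])
tile([('top',152,170,92,69),('top',288,132,120,90),('scene',264,214,116,87),('scene',190,132,60,45)],'pics/t1.png',I)
for n,(x,y,w,h) in {'top':(152,170,92,69),'scene':(264,214,116,87)}.items():
    c=cv2.cvtColor(I[n],cv2.COLOR_BGR2HSV)
    m=cv2.inRange(c,(5,140,120),(22,255,255));k=np.zeros_like(m);k[y:y+h,x:x+w]=255;m&=k
    _,_,st,ce=cv2.connectedComponentsWithStats(m)
    for s,q in zip(st[1:],ce[1:]):
        if s[4]>2: print(n,s[4],q)
E
```

```text
top 2129 [201.62282762 200.32738375]
top 7 [172.28571429 187.        ]
top 7 [210.71428571 197.57142857]
top 8 [187.5 213. ]
top 7 [183.71428571 236.14285714]
top 8 [217.5 238. ]
scene 2676 [315.96038864 236.33333333]
scene 8 [299.125 240.125]
scene 10 [332.2 246.5]
scene 871 [366.54994259 281.20551091]
scene 11 [325.63636364 272.90909091]
scene 13 [308.         293.69230769]
```

View pics/t1.png

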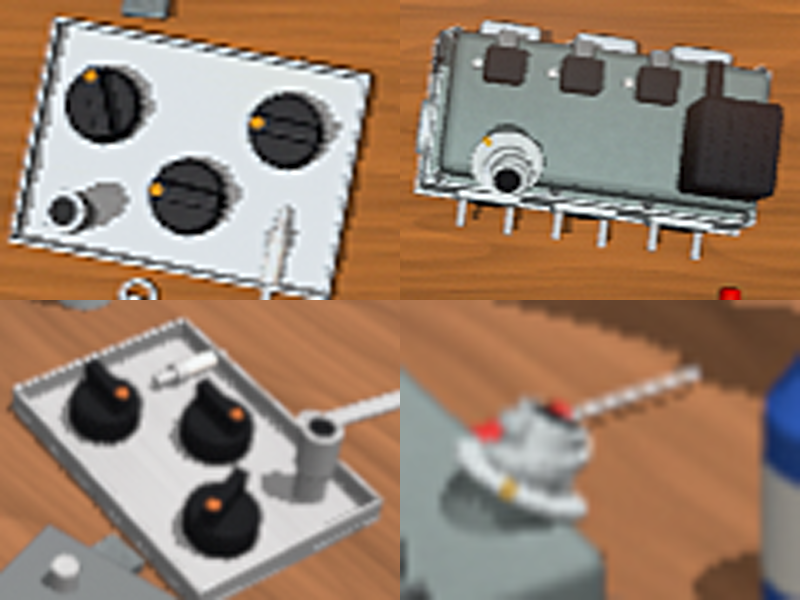

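The tiles show the cap dots, pairing top to scene as (172,187)↔(326,273), (211,198)↔(299,240) and (188,213)↔(332,246). The filler hole is at raw top about (320,186) and scene about (212,148), and the yellow mark is at about (314,174). Next I'll compute the geometry.

```bash
python3 - <<'E'
from h import *
from scipy.optimize import least_squares
T=cv2.imread('pics/raw_top.png');S=cv2.imread('pics/raw_scene.png')
print('dots')
D=[((172.29,187),(325.64,272.91)),((210.71,197.57),(299.1,240.1)),((187.5,213),(332.2,246.5))]
dots=[]
for a,b in D:
    X,e=tri(a,b);dots.append(X);print(X.round(4),round(e,4))
# caps: dark blobs
g=T.max(axis=2)
def hull(x,y,yaw):
    a=np.linspace(0,2*np.pi,40)
    P=[[32*np.cos(t),32*np.sin(t),z] for z in(4,36.5) for t in a]+[[sx*30,sy*7,58] for sx in(-1,1) for sy in(-1,1)]
    P=np.array(P)/1e3;P[:,:2]=P[:,:2]@np.array([[np.cos(yaw),np.sin(yaw)],[-np.sin(yaw),np.cos(yaw)]])+[x,y]
    return cv2.convexHull(proj('top',P).astype(np.float32))
for (a,_),d in zip(D,dots):
    best=None
    m=(g<75).astype(np.uint8);k,lab,st,ce=cv2.connectedComponentsWithStats(m)
    j=min([i for i in range(1,k) if 100<st[i][4]<600],key=lambda i:np.hypot(*(ce[i]-a)))
    # fill outline
    cn=cv2.convexHull(np.argwhere(lab==j)[:,::-1].astype(np.float32));M=cv2.moments(cn);c=np.array([M['m10'],M['m01']])/M['m00']
    def f(p):
        yaw=np.arctan2(d[1]-p[1],d[0]-p[0]);M=cv2.moments(hull(*p,yaw));return np.array([M['m10'],M['m01']])/M['m00']-c
    p=least_squares(f,d[:2],diff_step=1e-3).x
    print('cap',p.round(4),'dotvec',(d[:2]-p).round(4),'yaw',np.degrees(np.arctan2(*(d[:2]-p)[::-1])).round(1),'area',M['m00'],cv2.contourArea(hull(*p,0)))
# mark
for n,I,(x,y,w,h) in(('top',T,(305,165,30,30)),('scene',S,(190,132,40,45))):
    c=cv2.cvtColor(I,cv2.COLOR_BGR2HSV)[y:y+h,x:x+w]
    m=cv2.inRange(c,(15,110,110),(38,255,255));_,_,st,ce=cv2.connectedComponentsWithStats(m)
    print(n,'mark',[(s[4],(q+[x,y]).round(2)) for s,q in zip(st[1:],ce[1:])])
    gg=cv2.cvtColor(I,cv2.COLOR_BGR2GRAY)[y:y+h,x:x+w];_,lab,st,ce=cv2.connectedComponentsWithStats((gg<70).astype(np.uint8))
    print(n,'hole',[(s[4],(q+[x,y]).round(2)) for s,q in zip(st[1:],ce[1:])])
# coil packs / separator dark blobs
m=(g<80).astype(np.uint8);k,lab,st,ce=cv2.connectedComponentsWithStats(m)
for i in range(1,k):
    if 288<ce[i][0]<410 and 132<ce[i][1]<215 and st[i][4]>15:
        print('dark',st[i],ce[i].round(2),atz('top',ce[i],.2).round(4))
# tray corners
for q in [(57,22),(368,75),(330,295),(12,240)]:
    print('tray',atz('top',(152+q[0]*.23,170+q[1]*.23),.026).round(4))
np.set_printoptions(linewidth=200)
u=proj('top',[[0,0,.0]]);print(u)
E
```

```text
dots
[0.5565 0.3561 0.0603] 0.0018
[0.5203 0.2127 0.0619] 0.0007
[0.4616 0.2961 0.0609] 0.0018
cap [0.5337 0.3504] dotvec [0.0228 0.0057] yaw 14.2 area 230.5 252.46310427726712
cap [0.5148 0.1908] dotvec [0.0055 0.0219] yaw 75.8 area 215.0 241.6353430005256
cap [0.4563 0.274 ] dotvec [0.0053 0.0222] yaw 76.6 area 221.5 246.59214994567446
top mark [(np.int32(5), array([313.6, 173.8]))]
top hole [(np.int32(1), array([315., 171.])), (np.int32(2), array([323.5, 171. ])), (np.int32(1), array([329., 175.])), (np.int32(4), array([306.5, 184. ])), (np.int32(42), array([319.79, 185.86])), (np.int32(2), array([305.5, 188. ])), (np.int32(9), array([331.56, 187.22])), (np.int32(1), array([312., 189.])), (np.int32(17), array([313.47, 192.71])), (np.int32(7), array([326.29, 191.43])), (np.int32(5), array([332.6, 192.8])), (np.int32(2), array([322.5, 194. ]))]
scene mark [(np.int32(5), array([205.6, 160.2]))]
scene hole [(np.int32(3), array([212.  , 148.33])), (np.int32(2), array([192.5, 176. ]))]
dark [313 146  14  12 134] [319.12 151.28] [ 0.6787 -0.1695  0.2   ]
dark [336 149  13  12 136] [342.1
[... 305 characters left out ...]
.2   ]
dark [294 187  14   3  21] [300.24 188.  ] [ 0.5502 -0.1069  0.2   ]
dark [328 186  64  10  95] [359.85 190.96] [ 0.5451 -0.311   0.2   ]
dark [325 191  13   5  22] [330.5  192.18] [ 0.5384 -0.2106  0.2   ]
dark [308 192  16   3  19] [314.95 192.79] [ 0.535  -0.1575  0.2   ]
dark [354 195   9   3  16] [357.62 195.69] [ 0.5287 -0.3035  0.2   ]
dark [337 196  13   2  17] [342.88 196.53] [ 0.5246 -0.2531  0.2   ]
dark [366 199  14   3  20] [371.9  200.35] [ 0.5139 -0.3526  0.2   ]
dark [380 198  10   3  16] [385.25 199.25] [ 0.5188 -0.3982  0.2   ]
tray [0.6038 0.3922 0.026 ]
tray [0.5642 0.1203 0.026 ]
tray [0.3732 0.1475 0.026 ]
tray [0.4136 0.4236 0.026 ]
[[264.83300742 338.68604583]]
```

```bash
cat >> h.py <<'E'
def fil(p,yaw=np.radians(-6.0)):
    M=R.from_euler('z',yaw).as_matrix()@R.from_euler('y',-35,degrees=True).as_matrix()
    return M   # columns x,y,z axes of the filler
E
python3 - <<'E'
from h import *
m,e=tri((313.6,173.8),(205.6,160.2));print('mark',m,e)
h,e=tri((319.8,185.8),(212,148.3));print('hole',h,e)
print('top hole at z .217',atz('top',(319.8,185.8),.217))
M=fil(0);print(M)
for r in(.028,.031,.034): print(r,'rim from mark',m-M@[r*.7071,r*.7071,-.034])
def ov(p,out):
    I={n:cv2.imread(f'pics/raw_{n}.png') for n in('top','scene')}
    a=np.linspace(0,2*np.pi,60)
    C=[(19,0,(0,0,255)),(24,-3,(0,255,0)),(37,-34,(255,0,0))]
    T=[]
    for n,(x,y,w,h) in{'top':(300,160,40,40),'scene':(188,130,40,40)}.items():
        b=cv2.resize(I[n][y:y+h,x:x+w],(400,400),interpolation=cv2.INTER_CUBIC)
        o=b.copy()
        for r,z,c in C:
            P=np.array([p+M@np.array([r*np.cos(t),r*np.sin(t),z])/1e3 for t in a])
            u=((proj(n,P)-[x,y]+.5)*10).astype(np.int32);cv2.polylines(o,[u],True,c,1)
        u=((proj(n,[p+M@[.031*.7071,.031*.7071,-.034]])-[x,y]+.5)*10).astype(int)[0];cv2.circle(o,tuple(int(v) for v in u),4,(255,0,255),1)
        T.append(o)
    cv2.imwrite(out,np.hstack(T))
p=(m-M@[.031*.7071,.031*.7071,-.034]);p[2]=.217
print(p);ov(p,'pics/ov1.png')
E
```

```text
mark [ 0.60117412 -0.15255085  0.20196601] 0.0030443720737905605
hole [ 0.55889692 -0.17264657  0.22172936] 0.004391531773547265
top hole at z .217 [ 0.5576883  -0.17174866  0.217     ]
[[ 0.81466464  0.10452846 -0.57043432]
 [-0.0856247   0.9945219   0.05995506]
 [ 0.57357644  0.          0.81915204]]
0.028 rim from mark [ 0.56358043 -0.16850745  0.21846106]
0.031 rim from mark [ 0.56163055 -0.1704355   0.21724433]
0.034 rim from mark [ 0.55968066 -0.17236354  0.2160276 ]
[ 0.56163055 -0.1704355   0.217     ]
```

View pics/ov1.png

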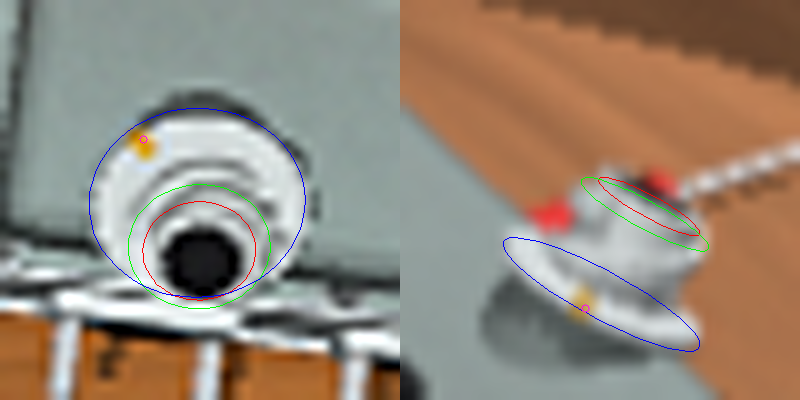

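The overlay agrees with the model to about 2 mm: mark at (143,140), and the rim and collar circles line up. I'll add a helper that works out shifts for the moves, then start with the cap at (0.515,0.191).

```bash
cat >> h.py <<'E'
CAP={'A':(.5337,.3504,14.2),'B':(.5148,.1908,75.8),'C':(.4563,.2740,76.6)}
RIM=np.array([.5605,-.171,.217])
def down(yaw):  # tool x at azimuth yaw, z down
    c,s=np.cos(np.radians(yaw)),np.sin(np.radians(yaw));return np.array([[c,s,0],[s,-c,0],[0,0,-1]])
def onfil(ang,h,rim=RIM): # cap origin h above home, dot at ang deg from filler x; TCP is 33.5mm above cap origin
    M=fil(0)@R.from_euler('z',ang,degrees=True).as_matrix()
    return rim+M[:,2]*(h-.0285+.0335), M@np.diag([1,-1,-1])
def go(*goals,pose=None):
    s=arm.state();p0,R0=(s['eef_pos'],R.from_rotvec(s['tool_rot'])) if pose is None else pose
    for p,Rm in goals:
        rv=(R0.inv()*R.from_matrix(Rm)).as_rotvec();d=R0.inv().apply(np.array(p)-p0)
        print('rv',rv.round(3).tolist(),'d',d.round(4).tolist(),'rows',np.ceil(max(np.linalg.norm(rv)/.15,np.linalg.norm(d)/.05)))
def st():
    s=arm.state();Rm=R.from_rotvec(s['tool_rot']).as_matrix()
    print('t',round(s['clock'],2),'p',s['eef_pos'].round(4),'x',Rm[:,0].round(3),'z',Rm[:,2].round(3),'F',s['ft_force'].round(1),'T',s['ft_torque'].round(2),'q',s['q'].round(2),'w',round(s['gripper_width'],4),round(s['gripper_force'],1))
E
python3 - <<'E'
from h import *
st()
go(((.50,-.25,.36),down(25)),((.515,.19,.36),down(75.8)),((.5148,.1908,.12),down(75.8)))
for n,uv,z in(('oil',(508/1.5625,386/1.5625),.22),('spray',(401/1.5625,363/1.5625),.2),('socket',(152+68*.23,170+211*.23),.08)): print(n,atz('top',uv,z))
E
```

```text
t 0.2 p [ 0.2413 -0.63    0.2219] x [ 0.934  0.358 -0.   ] z [-0.     0.001 -1.   ] F [0.6 1.3 1.1] T [0.02 0.03 0.05] q [ 1.18  0.47 -0.05  1.53  0.02  1.14 -0.08] w 0.087 0.0
rv [-0.001, -0.0, -0.071] d [0.3775, -0.2625, -0.1378] rows 10.0
rv [-0.001, -0.001, -0.957] d [0.5489, -0.668, -0.1373] rows 18.0
rv [-0.001, -0.001, -0.957] d [0.549, -0.6686, 0.1027] rows 18.0
oil [ 0.3517651  -0.19255697  0.22      ]
spray [0.39544703 0.03824065 0.2       ]
socket [0.43821294 0.36566382 0.08      ]
```

```bash
python3 shift.py '[[0,0,0,0,0,-0.05,0.05],[0,0,0,0,0,-0.1,0.05],[0,0,0,0.05,-0.04,-0.138,0.05],[0,0,-0.05,0.378,-0.263,-0.138,0.05],[0,0,-0.07,0.378,-0.263,-0.138,0.05],[0,0,-0.07,0.378,-0.263,-0.138,0.05],[0,0,-0.07,0.378,-0.263,-0.138,0.05],[0,0,-0.2,0.378,-0.263,-0.138,0.05],[0,0,-0.35,0.378,-0.263,-0.138,0.05],[0,0,-0.5,0.378,-0.263,-0.138,0.05],[0,0,-0.65,0.378,-0.263,-0.138,0.05],[0,0,-0.8,0.4,-0.32,-0.138,0.05]]' 20; python3 - <<'E'
from h import *
st()
go(((.515,.19,.30),down(75.8)),((.5148,.1908,.10),down(75.8)))
E
```

```text
clock: 1.4
eef_pos: [0.499, -0.2129, 0.36]
tool_rot: [2.617, 1.738, 0.002]
ft_force: [0.3, 0.4, -0.6]
gripper_width: 0.0503
gripper_force: 0.0
t 1.4 p [ 0.499  -0.2129  0.36  ] x [0.388 0.922 0.001] z [ 0.001  0.001 -1.   ] F [ 0.3  0.4 -0.6] T [-0.01 -0.11  0.03] q [ 0.67  0.18 -0.41  1.63  0.07  1.34 -0.14] w 0.0503 0.0
rv [0.001, -0.001, -0.151] d [0.3775, -0.1416, 0.0603] rows 9.0
rv [0.001, -0.001, -0.151] d [0.378, -0.1423, 0.2603] rows 10.0
```

```bash
python3 shift.py '[[0,0,-0.15,0.378,-0.142,0.02,0.05],[0,0,-0.15,0.378,-0.142,0.02,0.05],[0,0,-0.15,0.378,-0.142,0.02,0.05],[0,0,-0.15,0.378,-0.142,0.02,0.05],[0,0,-0.15,0.378,-0.142,0.02,0.05],[0,0,-0.15,0.378,-0.142,0.02,0.05],[0,0,-0.15,0.378,-0.142,0.02,0.05],[0,0,-0.15,0.378,-0.142,0.02,0.05],[0,0,-0.15,0.378,-0.142,0.1,0.05],[0,0,-0.15,0.378,-0.142,0.2,0.05],[0,0,-0.15,0.378,-0.142,0.26,0.05],[0,0,-0.15,0.378,-0.142,0.26,0.05]]' 20; python3 - <<'E'
from h import *
st()
go(((.5148,.1908,.0385),down(75.8)))
tile([('top',152,165,92,69),('scene',250,190,120,90)],'pics/t2.png')
E
```

```text
clock: 2.6
eef_pos: [0.5153, 0.1884, 0.1389]
tool_rot: [2.485, 1.921, 0.001]
ft_force: [0.9, -0.5, -0.3]
gripper_width: 0.0507
gripper_force: 0.0
t 2.6 p [0.5153 0.1884 0.1389] x [0.252 0.968 0.   ] z [ 0.001 -0.    -1.   ] F [ 0.9 -0.5 -0.3] T [-0.03 -0.11 -0.03] q [ 0.07  0.43 -0.64  1.9   0.32  0.92 -0.98] w 0.0507 0.0
rv [0.001, -0.0, -0.007] d [0.0022, -0.0012, 0.1004] rows 3.0
```

View pics/t2.png

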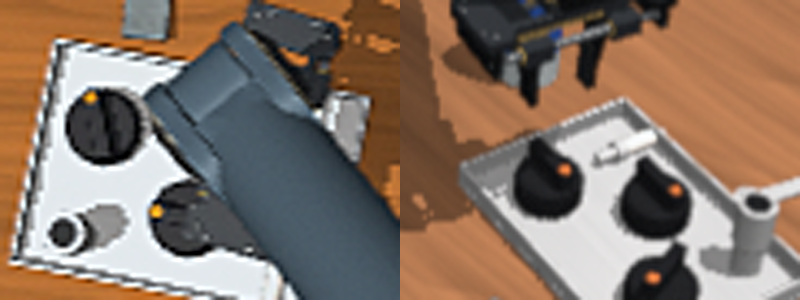

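The fingers straddle the bar of cap B (scene crop, fingers at (530,90) and (590,70), cap at (548,180)). Descending.

```bash
python3 shift.py '[[0,0,0,0,0,0.04,0.05],[0,0,0,0,0,0.08,0.05],[0,0,0,0,0,0.08,0.05]]'; python3 - <<'E'
from h import *
st()
go(((.5148,.1908,.038),down(75.8)))
E
```

```text
clock: 3.0
eef_pos: [0.5137, 0.1871, 0.0587]
tool_rot: [-2.485, -1.92, 0.01]
ft_force: [-0.8, -0.4, 0.4]
gripper_width: 0.0501
gripper_force: 0.0
t 3.0 p [0.5137 0.1871 0.0587] x [ 0.253  0.968 -0.004] z [-0.006 -0.003 -1.   ] F [-0.8 -0.4  0.4] T [-0.07  0.03  0.01] q [ 0.02  0.54 -0.58  1.96  0.41  0.77 -1.05] w 0.0501 0.0
rv [-0.005, 0.004, -0.007] d [0.004, 0.0003, 0.0207] rows 1.0
```

```bash
python3 shift.py '[[0,0,0,0.003,0,0.02,0.05],[0,0,0,0.003,0,0.02,0.05],[0,0,0,0.003,0,0.02,0.0],[0,0,0,0.003,0,0.02,0.0],[0,0,0,0.003,0,0.02,0.0],[0,0,0,0.003,0,0.02,0.0]]' 40; python3 - <<'E'
from h import *
st()
E
```

```text
clock: 3.6
eef_pos: [0.5167, 0.1914, 0.0416]
tool_rot: [2.486, 1.92, 0.002]
ft_force: [-0.1, -0.2, -0.9]
gripper_width: 0.0259
gripper_force: 0.0
t 3.6 p [0.5167 0.1914 0.0416] x [0.252 0.968 0.001] z [ 0.001  0.    -1.   ] F [-0.1 -0.2 -0.9] T [-0.01 -0.07  0.03] q [-0.    0.56 -0.56  1.96  0.44  0.74 -1.08] w 0.0259 0.0
```

```bash
python3 shift.py '[[0,0,0,0,0,0.003,0.026],[0,0,0,0,0,0.003,0.0],[0,0,0,0,0,0.003,0.0],[0,0,0,0,0,0.003,0.0],[0,0,0,0,0,0.003,0.0]]' 40; python3 - <<'E'
from h import *
st()
g1=((.52,.16,.16),down(75.8))
p,M=onfil(45,.080);print(p)
go(((.515,.15,.30),down(75.8)),((.47,-.14,.36),M),(p,M))
E
```

```text
clock: 4.1
eef_pos: [0.516, 0.1914, 0.0375]
tool_rot: [-2.486, -1.921, 0.001]
ft_force: [-0.5, -0.3, -1.6]
gripper_width: 0.0139
gripper_force: 39.9
t 4.1 p [0.516  0.1914 0.0375] x [ 0.252  0.968 -0.   ] z [-0. -0. -1.] F [-0.5 -0.3 -1.6] T [-0.04 -0.07  0.03] q [-0.    0.57 -0.56  1.96  0.44  0.73 -1.08] w 0.0139 39.9
[ 0.51201308 -0.16590382  0.28662792]
rv [-0.0, 0.0, -0.007] d [-0.0403, 0.0094, -0.2625] rows 6.0
rv [-0.555, 0.28, 0.615] d [-0.3323, 0.0389, -0.3225] rows 10.0
rv [-0.555, 0.28, 0.615] d [-0.3468, 0.0861, -0.2491] rows 9.0
```

```bash
python3 shift.py '[[0,0,0,0,0,-0.03,0],[0,0,0,0,0,-0.08,0],[0,0,0,0,0,-0.13,0],[0,0,0,0,0,-0.18,0],[0,0,0,-0.02,0,-0.23,0],[0,0,0,-0.04,0.01,-0.28,0],[-0.1,0.05,0.1,-0.09,0.02,-0.32,0],[-0.2,0.1,0.2,-0.14,0.03,-0.32,0],[-0.3,0.15,0.3,-0.19,0.035,-0.32,0],[-0.38,0.19,0.41,-0.24,0.039,-0.32,0],[-0.45,0.22,0.5,-0.29,0.039,-0.32,0],[-0.55,0.28,0.61,-0.33,0.039,-0.32,0]]' ; python3 - <<'E'
from h import *
st()
p,M=onfil(45,.080)
go((p,M))
E
```

```text
clock: 5.3
eef_pos: [0.4722, -0.1308, 0.3586]
tool_rot: [2.612, 0.938, 0.782]
ft_force: [1.3, -0.4, -0.8]
gripper_width: 0.0138
gripper_force: 39.9
t 5.3 p [ 0.4722 -0.1308  0.3586] x [0.647 0.649 0.4  ] z [ 0.566 -0.057 -0.822] F [ 1.3 -0.4 -0.8] T [0.08 0.8  0.04] q [ 0.6  -0.22 -0.3   2.14 -0.29  0.64 -0.4 ] w 0.0138 39.9
rv [-0.005, 0.002, 0.008] d [-0.0258, 0.0178, 0.0838] rows 2.0
```

```bash
python3 shift.py '[[0,0,0,-0.015,0.01,0.04,0],[0,0,0,-0.025,0.017,0.08,0],[0,0,0,-0.025,0.017,0.08,0],[0,0,0,-0.025,0.017,0.08,0]]' ; python3 - <<'E'
from h import *
st()
p,M=onfil(45,.030)
go((p,M))
I={n:arm.get_image(n) for n in('top','scene')}
for n in I: cv2.imwrite(f'pics/raw1_{n}.png',I[n])
tile([('top',290,150,60,45),('scene',180,115,60,45)],'pics/t3.png',I)
E
```

```text
clock: 5.7
eef_pos: [0.5101, -0.1618, 0.2875]
tool_rot: [2.618, 0.947, 0.775]
ft_force: [0.1, 0.4, -0.8]
gripper_width: 0.0137
gripper_force: 39.9
t 5.7 p [ 0.5101 -0.1618  0.2875] x [0.647 0.651 0.397] z [ 0.56  -0.053 -0.827] F [ 0.1  0.4 -0.8] T [ 0.08  0.71 -0.07] q [ 0.59 -0.05 -0.28  2.17 -0.31  0.45 -0.33] w 0.0137 39.9
rv [-0.014, 0.005, 0.011] d [-0.0015, 0.0045, 0.052] rows 2.0
```

View pics/t3.png

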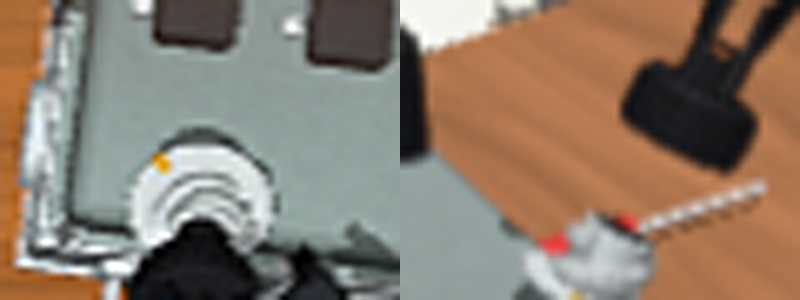

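Cap B hangs off the neck, up and to the right of the filler in the scene crop at (690,115). The mark shows at (162,160) in the top crop. I'll approach along the axis.

```bash
python3 shift.py '[[-0.014,0.005,0.01,-0.001,0.004,0.02,0],[-0.014,0.005,0.01,-0.001,0.004,0.04,0],[-0.014,0.005,0.01,-0.001,0.004,0.049,0],[-0.014,0.005,0.01,-0.001,0.004,0.049,0]]' ; python3 - <<'E'
from h import *
st()
p,M=onfil(45,.030)
go((p,M))
I={n:arm.get_image(n) for n in('top','scene')}
s=arm.state();Rt=R.from_rotvec(s['tool_rot']).as_matrix();p=s['eef_pos']
C=Rt@np.diag([1,-1,-1]);o=p-.0335*C[:,2]
T=[]
for n,(x,y,w,h) in{'top':(295,155,50,50),'scene':(185,115,50,50)}.items():
    b=cv2.resize(I[n][y:y+h,x:x+w],(400,400),interpolation=cv2.INTER_CUBIC)
    for z in(0,.0325):
        P=np.array([o+C@[.032*np.cos(t),.032*np.sin(t),z] for t in np.linspace(0,2*np.pi,50)])
        cv2.polylines(b,[((proj(n,P)-[x,y]+.5)*8).astype(np.int32)],True,(0,255,0),1)
    F=fil(0);P=np.array([RIM+F@[.037*np.cos(t),.037*np.sin(t),-.034] for t in np.linspace(0,2*np.pi,50)])
    cv2.polylines(b,[((proj(n,P)-[x,y]+.5)*8).astype(np.int32)],True,(255,0,0),1)
    T.append(b)
cv2.imwrite('pics/ov2.png',np.hstack(T))
E
```

```text
clock: 6.2
eef_pos: [0.5397, -0.1679, 0.2494]
tool_rot: [2.609, 0.928, 0.791]
ft_force: [-1.1, 1.0, -1.2]
gripper_width: 0.0137
gripper_force: 39.9
t 6.2 p [ 0.5397 -0.1679  0.2494] x [0.648 0.645 0.406] z [ 0.572 -0.061 -0.818] F [-1.1  1.  -1.2] T [ 0.06  0.75 -0.01] q [ 0.57  0.05 -0.3   2.18 -0.28  0.32 -0.37] w 0.0137 39.9
rv [0.002, -0.001, 0.003] d [-0.0016, -0.0003, 0.0036] rows 1.0
```

View pics/ov2.png

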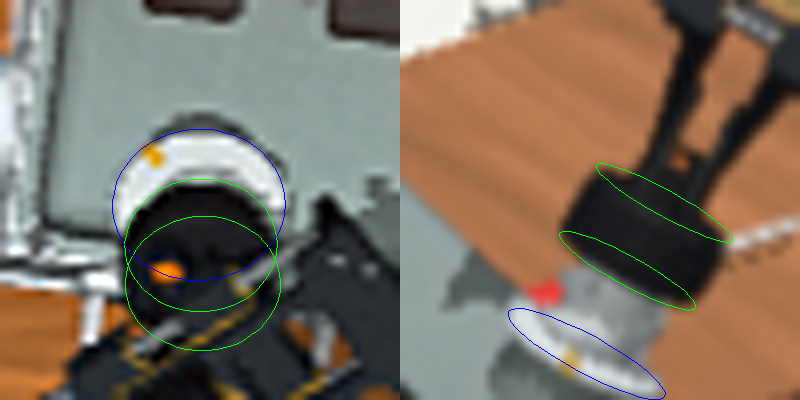

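The predicted and actual cap outlines agree to within about a pixel in both views, with the dot at (165,272) on the mark side. Pushing on slowly while watching force.

```bash
cat >> h.py <<'E'
def rel(tag=''):
    s=arm.state();M=fil(0);C=R.from_rotvec(s['tool_rot']).as_matrix()@np.diag([1,-1,-1])
    o=s['eef_pos']-.0335*C[:,2];d=M.T@(o-(RIM-.0285*M[:,2]));c=M.T@C
    print(tag,'t',round(s['clock'],2),'cap rel home mm',(d*1e3).round(1),'dot ang',np.degrees(np.arctan2(c[1,0],c[0,0])).round(1),'tilt',np.degrees(c[:2,2]).round(1),'F(fil)',(M.T@s['ft_force']).round(1),'T',(M.T@s['ft_torque']).round(2),'q',s['q'].round(2),'w',round(s['gripper_width'],4),'grip',round(s['gripper_force'],1))
E
python3 shift.py '[[0,0,0,-0.0015,0,0.003,0],[0,0,0,-0.0015,0,0.006,0],[0,0,0,-0.0015,0,0.009,0],[0,0,0,-0.0015,0,0.009,0]]'; python3 -c "
from h import *
rel()"
```

```text
clock: 6.7
eef_pos: [0.5436, -0.1701, 0.241]
tool_rot: [2.61, 0.926, 0.79]
ft_force: [-0.1, -0.9, -0.7]
gripper_width: 0.0136
gripper_force: 39.9
 t 6.7 cap rel home mm [-0.  -0.9 24.3] dot ang 45.1 tilt [-0.1  0.1] F(fil) [-0.4 -0.9 -0.5] T [-0.02  0.85 -0.01] q [ 0.57  0.07 -0.3   2.18 -0.28  0.3  -0.37] w 0.0136 grip 39.9
```

```bash
python3 shift.py '[[0,0,0,0,-0.001,0.003,0],[0,0,0,0,-0.001,0.006,0],[0,0,0,0,-0.001,0.006,0]]'; python3 -c "
from h import *
rel()"
```

```text
clock: 7.0
eef_pos: [0.5461, -0.1694, 0.2367]
tool_rot: [2.609, 0.926, 0.79]
ft_force: [-11.4, 3.0, 10.6]
gripper_width: 0.0137
gripper_force: 40.0
 t 7.0 cap rel home mm [-0.5  0.  19.5] dot ang 45.1 tilt [-0.1  0.1] F(fil) [-3.5  1.8 15.3] T [ 0.12  1.36 -0.01] q [ 0.57  0.07 -0.3   2.19 -0.27  0.29 -0.37] w 0.0137 grip 40.0
```

```bash
python3 shift.py '[[0,0,0,0,0,0.003,0],[0,0,0,0,0,0.003,0]]'; python3 -c "
from h import *
rel()"
```

```text
clock: 7.2
eef_pos: [0.5469, -0.1693, 0.2362]
tool_rot: [2.608, 0.927, 0.79]
ft_force: [-31.7, 8.2, 32.2]
gripper_width: 0.0139
gripper_force: 47.8
 t 7.2 cap rel home mm [-0.1  0.3 18.6] dot ang 45.2 tilt [-0.2  0.1] F(fil) [-8.1  4.8 44.9] T [0.52 2.45 0.02] q [ 0.57  0.08 -0.3   2.19 -0.27  0.29 -0.38] w 0.0139 grip 47.8
```

Contact at about 19 mm above home, which suggests a wrong cap. I'll ease off and wiggle the angle to rule out misalignment.

```bash
python3 shift.py '[[0,0,-0.1,0,0,-0.002,0],[0,0,-0.2,0,0,-0.002,0],[0,0,-0.2,0,0,-0.002,0]]'; python3 -c "
from h import *
rel()"; python3 shift.py '[[0,0,0.15,0,0,0,0],[0,0,0.3,0,0,0,0],[0,0,0.4,0,0,0,0],[0,0,0.4,0,0,0,0]]'; python3 -c "
from h import *
rel()"
```

```text
clock: 7.5
eef_pos: [0.5458, -0.1702, 0.237]
tool_rot: [2.467, 1.162, 0.737]
ft_force: [-23.0, 3.0, 22.9]
gripper_width: 0.0136
gripper_force: 44.3
 t 7.5 cap rel home mm [-0.5 -0.8 19.8] dot ang 56.5 tilt [-0.2  0.1] F(fil) [-5.9  0.5 32. ] T [ 0.23  2.32 -0.29] q [ 0.6   0.08 -0.33  2.18 -0.26  0.29 -0.18] w 0.0136 grip 44.3
clock: 7.9
eef_pos: [0.5476, -0.1705, 0.2361]
tool_rot: [2.73, 0.67, 0.84]
ft_force: [-5.0, -2.0, 5.3]
gripper_width: 0.0138
gripper_force: 42.0
 t 7.9 cap rel home mm [ 0.6 -1.  18. ] dot ang 33.6 tilt [-0.3  0.2] F(fil) [-0.8 -2.5  7.1] T [-0.5   0.9  -0.11] q [ 0.54  0.08 -0.27  2.19 -0.28  0.28 -0.57] w 0.0138 grip 42.0
```

It follows the thread top (18 to 20 mm above home) with no drop from 56° to 34°, so B is a wrong cap. Backing off and returning it to its spot.

```bash
python3 shift.py '[[0,0,-0.05,0,0,-0.01,0],[0,0,-0.1,0,0,-0.04,0],[0,0,-0.1,0,0,-0.08,0],[0,0,-0.1,-0.02,0,-0.12,0],[0,0,-0.1,-0.02,0,-0.12,0]]'; python3 -c "
from h import *
rel();st()
go(((.49,-.13,.36),down(60)),((.5,.13,.33),down(75.4)),((.516,.1914,.20),down(75.4)))"
```

```text
clock: 8.4
eef_pos: [0.4622, -0.1736, 0.3272]
tool_rot: [2.666, 0.798, 0.818]
ft_force: [0.4, -0.3, -0.2]
gripper_width: 0.0137
gripper_force: 41.4
 t 8.4 cap rel home mm [-16.3 -13.1 141.2] dot ang 39.4 tilt [-0.5  0.3] F(fil) [ 0.2 -0.2 -0.4] T [-0.02  0.76  0.01] q [ 0.61 -0.18 -0.21  2.19 -0.38  0.56 -0.32] w 0.0137 grip 41.4
t 8.4 p [ 0.4622 -0.1736  0.3272] x [0.694 0.566 0.445] z [ 0.577 -0.066 -0.814] F [ 0.4 -0.3 -0.2] T [0.05 0.75 0.  ] q [ 0.61 -0.18 -0.21  2.19 -0.38  0.56 -0.32] w 0.0137 41.4
rv [0.501, -0.374, -0.451] d [0.0585, -0.0117, -0.0136] rows 6.0
rv [0.553, -0.308, -0.71] d [0.1992, -0.2323, -0.0007] rows 7.0
rv [0.553, -0.308, -0.71] d [0.1871, -0.3243, 0.1103] rows 8.0
```

```bash
python3 shift.py '[[0.08,-0.06,-0.07,0.03,-0.006,-0.012,0],[0.16,-0.12,-0.15,0.058,-0.012,-0.014,0],[0.24,-0.16,-0.25,0.09,-0.06,-0.012,0],[0.32,-0.21,-0.35,0.12,-0.11,-0.01,0],[0.4,-0.25,-0.47,0.15,-0.16,-0.006,0],[0.48,-0.28,-0.6,0.18,-0.2,-0.003,0],[0.553,-0.308,-0.71,0.199,-0.232,0,0],[0.553,-0.308,-0.71,0.187,-0.324,0.11,0],[0.553,-0.308,-0.71,0.187,-0.324,0.11,0],[0.553,-0.308,-0.71,0.187,-0.324,0.11,0],[0.553,-0.308,-0.71,0.187,-0.324,0.11,0]]'; python3 -c "
from h import *
st()
go(((.516,.1914,.0385),down(75.4)))"
```

```text
clock: 9.5
eef_pos: [0.5121, 0.1963, 0.1913]
tool_rot: [-2.465, -1.924, 0.017]
ft_force: [-1.5, -0.3, -2.6]
gripper_width: 0.0137
gripper_force: 41.3
t 9.5 p [0.5121 0.1963 0.1913] x [0.243 0.97  0.   ] z [-0.018  0.005 -1.   ] F [-1.5 -0.3 -2.6] T [-0.04 -0.01 -0.01] q [ 0.1   0.38 -0.68  1.83  0.26  1.03 -0.93] w 0.0137 41.3
rv [-0.018, -0.0, 0.009] d [-0.0039, 0.0078, 0.1527] rows 4.0
```

```bash
python3 shift.py '[[-0.01,0,0,-0.004,0.006,0.05,0],[-0.01,0,0,-0.004,0.006,0.1,0],[-0.01,0,0,-0.004,0.006,0.135,0],[-0.01,0,0,-0.004,0.006,0.135,0],[-0.01,0,0,-0.004,0.006,0.135,0]]'; python3 -c "
from h import *
st()
go(((.516,.1914,.0378),down(75.4)))"
```

```text
clock: 10.0
eef_pos: [0.521, 0.1894, 0.064]
tool_rot: [2.483, 1.923, 0.009]
ft_force: [0.7, 0.2, -0.2]
gripper_width: 0.014
gripper_force: 41.3
t 10.0 p [0.521  0.1894 0.064 ] x [0.25  0.968 0.004] z [ 0.005  0.003 -1.   ] F [ 0.7  0.2 -0.2] T [-0.   -0.12 -0.01] q [ 0.02  0.54 -0.59  1.94  0.41  0.78 -1.05] w 0.014 41.3
rv [0.004, -0.004, 0.002] d [0.0006, -0.0055, 0.0262] rows 1.0
```

```bash
python3 shift.py '[[0.004,-0.004,0,0,-0.005,0.015,0],[0.004,-0.004,0,0,-0.005,0.024,0],[0.004,-0.004,0,0,-0.005,0.024,0]]'; python3 -c "
from h import *
st()"
```

```text
clock: 10.3
eef_pos: [0.515, 0.1898, 0.0389]
tool_rot: [2.484, 1.923, -0.003]
ft_force: [-0.2, -0.1, -0.5]
gripper_width: 0.014
gripper_force: 41.3
t 10.3 p [0.515  0.1898 0.0389] x [ 0.251  0.968 -0.002] z [-0.001 -0.002 -1.   ] F [-0.2 -0.1 -0.5] T [-0.01 -0.08  0.  ] q [ 0.    0.57 -0.56  1.97  0.44  0.73 -1.08] w 0.014 41.3
```

```bash
python3 shift.py '[[0,0,0,0,0,0.0012,0],[0,0,0,0,0,0.0012,0.04],[0,0,0,0,0,0.0012,0.04],[0,0,0,0,0,0.0012,0.04],[0,0,0,0,0,-0.04,0.04],[0,0,0,0,0,-0.08,0.04],[0,0,-0.02,0.035,-0.04,-0.08,0.04],[0,0,-0.02,0.066,-0.077,-0.08,0.04],[0,0,-0.02,0.066,-0.077,-0.05,0.04],[0,0,-0.02,0.066,-0.077,-0.05,0.04]]'; python3 -c "
from h import *
st()
go(((.4563,.274,.0378),down(76.6)))
I={'top':arm.get_image('top'),'scene':arm.get_image('scene')}
tile([('top',152,165,92,69),('scene',250,190,120,90)],'pics/t4.png',I)"
```

```text
clock: 11.3
eef_pos: [0.4549, 0.2731, 0.0873]
tool_rot: [2.462, 1.952, -0.009]
ft_force: [-0.0, 0.0, -0.4]
gripper_width: 0.0402
gripper_force: 0.0
t 11.3 p [0.4549 0.2731 0.0873] x [ 0.228  0.974 -0.005] z [-0.005 -0.004 -1.   ] F [-0.   0.  -0.4] T [-0.09 -0.05 -0.08] q [-0.12  0.48 -0.64  1.97  0.39  0.81 -1.21] w 0.0402 0.0
rv [-0.004, 0.005, 0.004] d [0.0015, 0.0013, 0.0494] rows 1.0
```

View pics/t4.png

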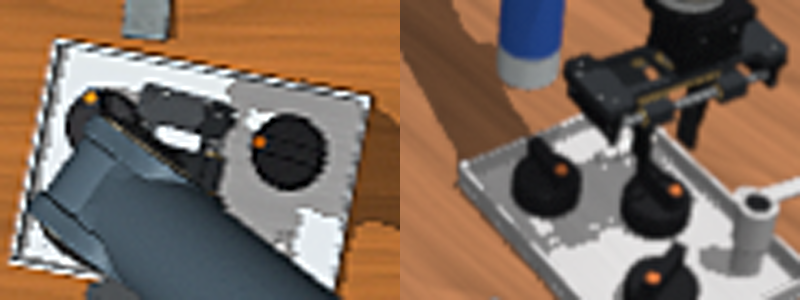

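B stands upright back in its spot (scene crop at (547,185)). The fingers are over C at (655,200). Grasping C.

```bash
python3 shift.py '[[-0.004,0.005,0,0.0015,0.001,0.025,0.04],[-0.004,0.005,0,0.0015,0.001,0.046,0.04],[-0.004,0.005,0,0.0015,0.001,0.046,0.04]]'; python3 -c "
from h import *
st()
go(((.4563,.274,.0377),down(76.6)))"
```

```text
clock: 11.7
eef_pos: [0.4588, 0.2721, 0.0418]
tool_rot: [2.467, 1.943, 0.002]
ft_force: [-0.8, 0.1, 0.3]
gripper_width: 0.0402
gripper_force: 0.0
t 11.7 p [0.4588 0.2721 0.0418] x [0.234 0.972 0.001] z [ 0.002  0.    -1.   ] F [-0.8  0.1  0.3] T [-0.03 -0.04  0.01] q [-0.16  0.55 -0.59  2.    0.45  0.72 -1.27] w 0.0402 0.0
rv [0.002, -0.001, -0.003] d [0.0012, -0.0029, 0.0041] rows 1.0
```

```bash
python3 shift.py '[[0,0,0,0.001,-0.002,0.004,0.04],[0,0,0,0.001,-0.002,0.004,0.04],[0,0,0,0.001,-0.002,0.004,0],[0,0,0,0.001,-0.002,0.004,0],[0,0,0,0.001,-0.002,0.004,0],[0,0,0,0.001,-0.002,0.004,0]]' 40; python3 -c "
from h import *
st()
p,M=onfil(45,.080)
go(((.47,.2,.30),down(76.6)),((.47,-.10,.36),M),(p,M))"
```

```text
clock: 12.3
eef_pos: [0.4572, 0.276, 0.0394]
tool_rot: [2.465, 1.947, 0.009]
ft_force: [-0.3, 0.4, 0.4]
gripper_width: 0.0162
gripper_force: 0.5
t 12.3 p [0.4572 0.276  0.0394] x [0.232 0.973 0.004] z [ 0.005  0.003 -1.   ] F [-0.3  0.4  0.4] T [0.14 0.12 0.02] q [-0.17  0.55 -0.59  2.    0.46  0.71 -1.27] w 0.0162 0.5
rv [0.004, -0.004, 0.0] d [-0.0699, 0.0311, -0.2607] rows 6.0
rv [-0.555, 0.269, 0.635] d [-0.3615, 0.1009, -0.3217] rows 10.0
rv [-0.555, 0.269, 0.635] d [-0.4162, 0.1567, -0.2483] rows 11.0
```

```bash
python3 shift.py '[[0,0,0,0,0,0.0018,0.018],[0,0,0,0,0,0.0018,0.018],[0,0,0,0,0,0.0018,0],[0,0,0,0,0,0.0018,0],[0,0,0,0,0,0.0018,0]]' 40; python3 -c "
from h import *
st()
p,M=onfil(45,.080)
go(((.47,.2,.30),down(76.6)),((.47,-.10,.36),M),(p,M))"
```

```text
clock: 12.8
eef_pos: [0.457, 0.2759, 0.0373]
tool_rot: [2.465, 1.947, 0.008]
ft_force: [0.6, 0.2, -0.6]
gripper_width: 0.0136
gripper_force: 40.0
t 12.8 p [0.457  0.2759 0.0373] x [0.232 0.973 0.004] z [ 0.004  0.003 -1.   ] F [ 0.6  0.2 -0.6] T [-0.05 -0.02 -0.02] q [-0.17  0.55 -0.59  2.01  0.46  0.71 -1.28] w 0.0136 40.0
rv [0.004, -0.004, 0.0] d [-0.0698, 0.0311, -0.2629] rows 6.0
rv [-0.555, 0.27, 0.635] d [-0.3614, 0.1009, -0.3237] rows 10.0
rv [-0.555, 0.27, 0.635] d [-0.4161, 0.1567, -0.2504] rows 11.0
```

```bash
python3 shift.py '[[0,0,0,0,0,-0.04,0],[0,0,0,0,0,-0.09,0],[0,0,0,0,0,-0.14,0],[0,0,0,-0.01,0,-0.19,0],[0,0,0,-0.04,0.02,-0.23,0],[-0.07,0.03,0.08,-0.07,0.03,-0.27,0],[-0.14,0.07,0.17,-0.115,0.04,-0.29,0],[-0.21,0.1,0.26,-0.16,0.05,-0.3,0],[-0.28,0.14,0.35,-0.21,0.062,-0.31,0],[-0.37,0.18,0.44,-0.26,0.075,-0.32,0],[-0.46,0.22,0.53,-0.31,0.09,-0.324,0],[-0.555,0.27,0.635,-0.36,0.101,-0.324,0]]'; python3 -c "
from h import *
st()
p,M=onfil(45,.080)
go((p,M),onfil(45,.030))"
```

```text
clock: 14.0
eef_pos: [0.4703, -0.0903, 0.3619]
tool_rot: [2.609, 0.917, 0.796]
ft_force: [1.6, -0.5, -1.2]
gripper_width: 0.0137
gripper_force: 40.0
t 14.0 p [ 0.4703 -0.0903  0.3619] x [0.65 0.64 0.41] z [ 0.576 -0.063 -0.815] F [ 1.6 -0.5 -1.2] T [0.09 0.65 0.04] q [ 0.48 -0.26 -0.3   2.16 -0.19  0.62 -0.6 ] w 0.0137 40.0
rv [0.007, -0.003, -0.004] d [-0.0522, 0.0477, 0.0901] rows 3.0
rv [0.007, -0.003, -0.004] d [-0.0523, 0.0474, 0.1401] rows 4.0
```

```bash
python3 shift.py '[[0,0,0,-0.026,0.024,0.03,0],[0,0,0,-0.05,0.045,0.07,0],[0,0,0,-0.052,0.046,0.09,0],[0,0,0,-0.052,0.046,0.09,0],[0,0,0,-0.052,0.046,0.09,0]]'; python3 -c "
from h import *
rel()
go(onfil(45,.027))"
```

```text
clock: 14.5
eef_pos: [0.511, -0.1611, 0.2838]
tool_rot: [2.614, 0.927, 0.789]
ft_force: [0.1, -0.9, -0.3]
gripper_width: 0.0141
gripper_force: 40.0
 t 14.5 cap rel home mm [-2.9  4.7 78.5] dot ang 45.0 tilt [ 0.1 -0.1] F(fil) [ 0.  -0.8 -0.4] T [0.02 0.67 0.01] q [ 0.45 -0.06 -0.15  2.19 -0.29  0.42 -0.36] w 0.0141 grip 40.0
rv [-0.002, -0.0, 0.0] d [-0.0013, 0.0054, 0.0515] rows 2.0
```

```bash
python3 shift.py '[[0,0,0,0,0.005,0.02,0],[0,0,0,0,0.005,0.04,0],[0,0,0,0,0.005,0.051,0],[0,0,0,0,0.005,0.051,0],[0,0,0,0,0.005,0.051,0]]'; python3 -c "
from h import *
rel()
go(onfil(45,.018))"
```

```text
clock: 15.0
eef_pos: [0.5429, -0.1682, 0.2452]
tool_rot: [2.612, 0.926, 0.791]
ft_force: [-1.3, 0.6, -1.1]
gripper_width: 0.0139
gripper_force: 40.0
 t 15.0 cap rel home mm [ 1.6  1.  28.3] dot ang 45.0 tilt [-0.1 -0.1] F(fil) [-1.7  0.5 -0.1] T [-0.    0.74  0.02] q [ 0.44  0.05 -0.16  2.19 -0.31  0.32 -0.34] w 0.0139 grip 40.0
rv [0.0, -0.001, 0.001] d [-0.0018, -0.0005, 0.0103] rows 1.0
```

```bash
python3 shift.py '[[0,0,0,0,-0.0005,0.003,0],[0,0,0,0,-0.0005,0.006,0],[0,0,0,0,-0.0005,0.009,0],[0,0,0,0,-0.0005,0.009,0]]'; python3 -c "
from h import *
rel()"; python3 shift.py '[[0,0,0,0,0,0.003,0],[0,0,0,0,0,0.003,0]]'; python3 -c "
from h import *
rel()"
```

```text
clock: 15.4
eef_pos: [0.5476, -0.1689, 0.2362]
tool_rot: [2.614, 0.925, 0.789]
ft_force: [-0.7, -1.6, -2.2]
gripper_width: 0.0134
gripper_force: 40.0
 t 15.4 cap rel home mm [ 0.3  0.7 18.2] dot ang 45.0 tilt [ 0. -0.] F(fil) [-1.7 -1.7 -1.5] T [-0.22  0.94 -0.08] q [ 0.44  0.07 -0.16  2.19 -0.31  0.29 -0.34] w 0.0134 grip 40.0
clock: 15.6
eef_pos: [0.5494, -0.1691, 0.2337]
tool_rot: [2.614, 0.925, 0.789]
ft_force: [-0.5, -2.2, -2.6]
gripper_width: 0.0137
gripper_force: 40.0
 t 15.6 cap rel home mm [ 0.3  0.7 15.1] dot ang 45.0 tilt [ 0. -0.] F(fil) [-1.7 -2.3 -1.9] T [-0.34  0.9   0.  ] q [ 0.43  0.08 -0.16  2.19 -0.31  0.29 -0.34] w 0.0137 grip 40.0
```

C slid past 17 mm with no axial force, so it looks like the right one. Continuing down.

```bash
python3 shift.py '[[0,0,0,0,0,0.003,0],[0,0,0,0,0,0.003,0]]'; python3 -c "
from h import *
rel()"; python3 shift.py '[[0,0,0,0,0,0.003,0],[0,0,0,0,0,0.003,0]]'; python3 -c "
from h import *
rel()"
```

```text
clock: 15.8
eef_pos: [0.5511, -0.1694, 0.2313]
tool_rot: [2.614, 0.925, 0.789]
ft_force: [-0.3, -2.1, -2.4]
gripper_width: 0.0136
gripper_force: 40.0
 t 15.8 cap rel home mm [ 0.4  0.6 12.2] dot ang 45.0 tilt [ 0. -0.] F(fil) [-1.5 -2.1 -1.9] T [-0.47  1.    0.05] q [ 0.43  0.08 -0.16  2.19 -0.31  0.28 -0.34] w 0.0136 grip 40.0
clock: 16.0
eef_pos: [0.5524, -0.1698, 0.2297]
tool_rot: [2.614, 0.925, 0.789]
ft_force: [-9.3, -1.6, 5.1]
gripper_width: 0.0139
gripper_force: 40.0
 t 16.0 cap rel home mm [ 0.5  0.4 10.1] dot ang 45.0 tilt [ 0. -0.] F(fil) [-4.5 -2.6  9.4] T [-0.42  1.42  0.01] q [ 0.43  0.09 -0.16  2.19 -0.31  0.28 -0.34] w 0.0139 grip 40.0
```

Seated at about 10 mm on the thread run-in. Now turning clockwise while descending.

```bash
python3 shift.py '[[0,0,0.1,0,0,0.0006,0],[0,0,0.2,0,0,0.0012,0],[0,0,0.3,0,0,0.0018,0],[0,0,0.4,0,0,0.0024,0],[0,0,0.4,0,0,0.0024,0]]'; python3 -c "
from h import *
rel()"
```

```text
clock: 16.5
eef_pos: [0.5542, -0.1711, 0.2285]
tool_rot: [2.835, 0.395, 0.879]
ft_force: [-7.7, -3.0, 6.1]
gripper_width: 0.0135
gripper_force: 40.0
 t 16.5 cap rel home mm [ 1.5 -0.8  8. ] dot ang 21.9 tilt [-0.1  0.1] F(fil) [-2.5 -3.8  9.2] T [-1.    1.23 -0.19] q [ 0.37  0.09 -0.09  2.19 -0.34  0.27 -0.72] w 0.0135 grip 40.0
```

```bash
python3 shift.py '[[0,0,0.12,0,0.0003,0.0007,0],[0,0,0.25,-0.0001,0.0006,0.0014,0],[0,0,0.38,-0.0002,0.0009,0.0022,0],[0,0,0.5,-0.0004,0.0012,0.0029,0],[0,0,0.5,-0.0004,0.0012,0.0029,0]]'; python3 -c "
from h import *
rel()"
```

```text
clock: 17.0
eef_pos: [0.5558, -0.1732, 0.2263]
tool_rot: [-2.974, 0.335, -0.948]
ft_force: [-7.5, -4.1, 5.5]
gripper_width: 0.0135
gripper_force: 40.0
 t 17.0 cap rel home mm [ 1.8 -2.8  5.1] dot ang -6.8 tilt [-0.2  0.1] F(fil) [-2.6 -4.9  8.6] T [-1.33  1.23 -0.13] q [ 0.29  0.09 -0.01  2.19 -0.38  0.27 -1.17] w 0.0135 grip 40.0
```

```bash
python3 shift.py '[[0,0,0.12,-0.0001,0.0006,0.0007,0],[0,0,0.25,-0.0002,0.0011,0.0014,0],[0,0,0.37,-0.0003,0.0016,0.0021,0],[0,0,0.48,-0.0005,0.0021,0.0027,0],[0,0,0.48,-0.0005,0.0021,0.0027,0]]'; python3 -c "
from h import *
rel()"
```

```text
clock: 17.5
eef_pos: [0.5567, -0.1748, 0.2237]
tool_rot: [-2.688, 0.987, -0.881]
ft_force: [-8.4, -3.3, 6.4]
gripper_width: 0.0138
gripper_force: 40.0
 t 17.5 cap rel home mm [ 1.2 -4.2  2.4] dot ang -34.3 tilt [-0.2  0.1] F(fil) [-2.9 -4.1  9.9] T [-0.98  1.19 -0.09] q [ 0.23  0.1   0.07  2.2  -0.43  0.27 -1.6 ] w 0.0138 grip 40.0
```

```bash
python3 shift.py '[[0,0,0.05,0,0.0002,0.0003,0],[0,0,0.1,-0.0001,0.0004,0.0006,0],[0,0,0.1,-0.0001,0.0004,0.0006,0]]'; python3 -c "
from h import *
rel()"; python3 shift.py '[[0,0,0.05,0,0.0002,0.0003,0],[0,0,0.1,-0.0001,0.0004,0.0006,0],[0,0,0.1,-0.0001,0.0004,0.0006,0]]'; python3 -c "
from h import *
rel()"
```

```text
clock: 17.8
eef_pos: [0.5569, -0.1749, 0.2232]
tool_rot: [-2.614, 1.107, -0.862]
ft_force: [-8.0, -2.1, 8.0]
gripper_width: 0.0135
gripper_force: 40.0
 t 17.8 cap rel home mm [ 1.1 -4.3  1.9] dot ang -39.9 tilt [-0.2  0.1] F(fil) [-1.7 -2.9 11. ] T [-0.88  1.18 -0.  ] q [ 0.21  0.1   0.08  2.2  -0.44  0.27 -1.69] w 0.0135 grip 40.0
clock: 18.1
eef_pos: [0.5568, -0.1751, 0.2231]
tool_rot: [-2.534, 1.226, -0.841]
ft_force: [-12.5, -1.6, 11.9]
gripper_width: 0.0136
gripper_force: 40.0
 t 18.1 cap rel home mm [ 1.  -4.5  1.9] dot ang -45.6 tilt [-0.2  0.1] F(fil) [-3.2 -2.9 16.8] T [-0.72  1.38  0.1 ] q [ 0.2   0.1   0.1   2.2  -0.45  0.27 -1.78] w 0.0136 grip 40.0
```

```bash
python3 shift.py '[[0,0,0.06,0,0.0002,0.0003,0],[0,0,0.12,0,0.0004,0.0005,0],[0,0,0.12,0,0.0004,0.0005,0]]'; python3 -c "
from h import *
rel()
I={n:arm.get_image(n) for n in('top','scene')}
tile([('top',290,150,60,45),('scene',180,115,60,45)],'pics/t5.png',I)"
```

```text
clock: 18.4
eef_pos: [0.5567, -0.1756, 0.223]
tool_rot: [-2.431, 1.362, -0.814]
ft_force: [-17.1, -0.3, 16.5]
gripper_width: 0.0136
gripper_force: 40.0
 t 18.4 cap rel home mm [ 0.9 -5.   1.8] dot ang -52.5 tilt [-0.2  0.1] F(fil) [-4.4 -2.  23.3] T [-0.76  1.61  0.04] q [ 0.18  0.1   0.12  2.2  -0.47  0.27 -1.88] w 0.0136 grip 40.0
```

View pics/t5.png

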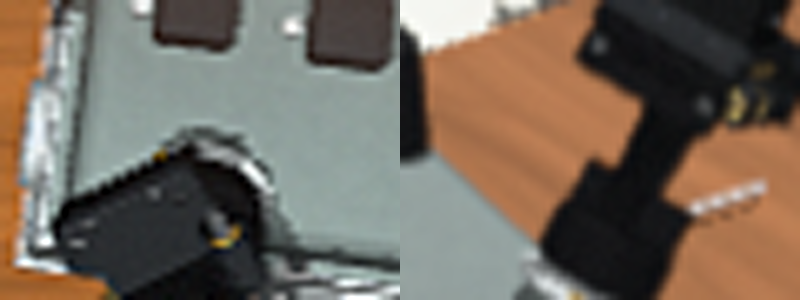

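The cap has bottomed: the height has held at 1.8–1.9 mm over the last 13° of turn while axial force rose to 23 N. In the scene crop it sits just above the collar at (610,235), past the mark at (575,297). Relaxing the push, releasing and checking.

```bash
python3 shift.py '[[0,0,0,0,0,-0.0012,0],[0,0,0,0,0,-0.0018,0],[0,0,0,0,0,-0.0018,0.04],[0,0,0,0,0,-0.0018,0.04],[0,0,0,0,0,-0.0018,0.04],[0,0,0,0,0,-0.0018,0.04],[0,0,0,0,0,-0.03,0.04],[0,0,0,0,0,-0.07,0.04],[0,0,0,0,0,-0.12,0.04],[0,0,0,-0.05,0.08,-0.14,0.05],[0,0,0,-0.05,0.1,-0.16,0.05],[0,0,0,-0.05,0.12,-0.16,0.05]]'; python3 -c "
from h import *
st()
I={n:arm.get_image(n) for n in('top','scene')}
for n in I: cv2.imwrite(f'pics/raw2_{n}.png',I[n])
F=fil(0);T=[]
for n,(x,y,w,h) in{'top':(295,155,50,50),'scene':(185,115,50,50)}.items():
    b=cv2.resize(I[n][y:y+h,x:x+w],(400,400),interpolation=cv2.INTER_CUBIC)
    for r,z in((.032,-.0285),(.032,.004)):
        P=np.array([RIM+F@[r*np.cos(t),r*np.sin(t),z] for t in np.linspace(0,2*np.pi,50)])
        cv2.polylines(b,[((proj(n,P)-[x,y]+.5)*8).astype(np.int32)],True,(0,255,0),1)
    T.append(b)
cv2.imwrite('pics/ov3.png',np.hstack(T))
go(((.42,-.05,.45),down(60)))"
```

```text
clock: 19.7
eef_pos: [0.357, -0.1852, 0.2766]
tool_rot: [-2.438, 1.357, -0.8]
ft_force: [-0.5, 0.1, -0.5]
gripper_width: 0.0491
gripper_force: 0.0
t 19.7 p [ 0.357  -0.1852  0.2766] x [ 0.419 -0.84   0.345] z [ 0.567 -0.055 -0.822] F [-0.5  0.1 -0.5] T [0.28 0.74 0.04] q [ 0.28 -0.33  0.23  2.4  -0.32  0.53 -1.84] w 0.0491 0.0
rv [0.082, -0.717, -2.001] d [-0.0293, -0.1994, -0.1157] rows 15.0
```

View pics/ov3.png

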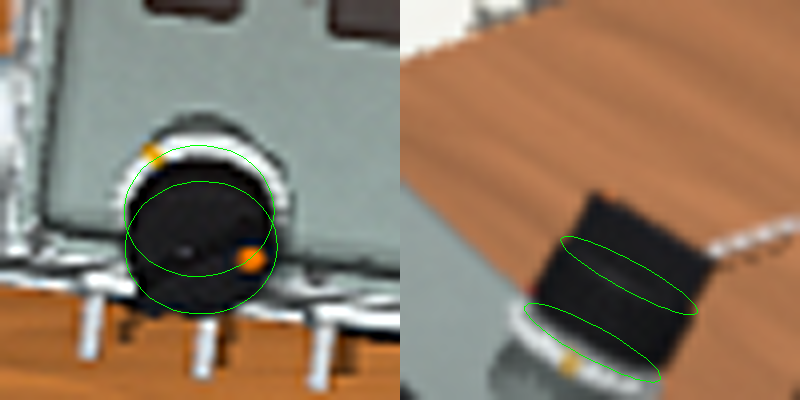

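The cap sits on the collar and matches the predicted home outline, with its dot at (250,258) in the top crop. For a number, I'll triangulate the dot height along the axis and check the tray caps and the surroundings.

```bash
python3 - <<'E'
from h import *
I={n:cv2.imread(f'pics/raw2_{n}.png') for n in('top','scene')}
def blobs(n,I,x,y,w,h):
    m=cv2.inRange(cv2.cvtColor(I,cv2.COLOR_BGR2HSV)[y:y+h,x:x+w],(3,140,120),(24,255,255))
    _,_,st_,ce=cv2.connectedComponentsWithStats(m);return [(int(s[4]),(q+[x,y]).round(2)) for s,q in zip(st_[1:],ce[1:]) if s[4]<40]
print(blobs('top',I['top'],310,165,25,30));
F=fil(0)
for h in(0,.002,.004,.012):
  for a in(-52,-46):
    P=RIM+[-.002,0,0]+F@[.023*np.cos(np.radians(a)),.023*np.sin(np.radians(a)),-.0285+.0535+h];print(h,a,proj('top',[P])[0].round(1))
d0=cv2.imread('pics/raw_top.png')
for k,v in I.items():
    b=cv2.imread(f'pics/raw_{k}.png');d=cv2.absdiff(b,v).max(axis=2)
    cv2.imwrite(f'pics/d_{k}.png',d)
T=np.hstack([cv2.resize(I['top'][90:300],(400,164*400//400*1)),cv2.resize(I['scene'][90:330],(400,164))])
cv2.imwrite('pics/fin.png',np.vstack([cv2.resize(I['top'][100:290,130:420],(458,300)),cv2.resize(I['scene'][90:320,120:471],(458,300))]))
E
```

```text
[(4, array([313.5, 174. ])), (8, array([325.88, 186.88])), (1, array([310., 194.])), (1, array([316., 194.]))]
0 -52 [325.9 186.2]
0 -46 [325.5 185.7]
0.002 -52 [325.9 186.5]
0.002 -46 [325.5 186. ]
0.004 -52 [325.9 186.8]
0.004 -46 [325.5 186.3]
0.012 -52 [326. 188.]
0.012 -46 [325.6 187.4]
```

View pics/fin.png

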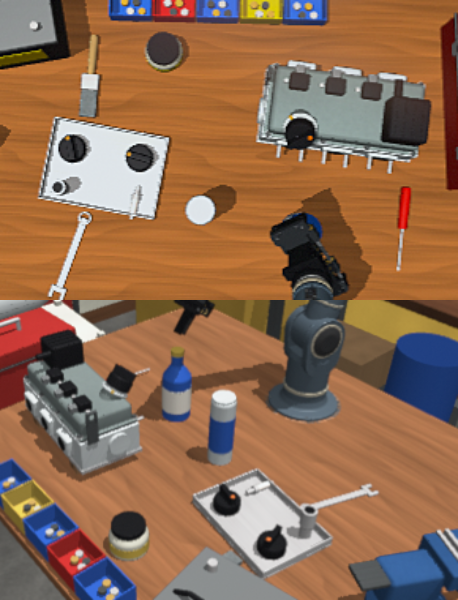

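The seated cap's dot sits where a home cap's should (325.9,186.9 measured against 325.9,186.2 predicted). Caps A and B stand upright in the tray, the bystanders look unmoved, and the gripper is clear. Handing in.

```bash
python3 -c "
from workcell import arm
print(arm.close_job())"
```

```text
the job is handed in; nothing more can be done
None
```

Cap C was the one that fit: it is screwed home on the filler neck and released, cap B did not fit and is back upright in the tray, cap A was never needed, and the job was handed in after about 20 s of robot time (no verdict came back).

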